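# Pull the nested hose reducers apart and put them away by size

## Robot

A 7-joint arm with a two-finger parallel gripper is mounted at the origin on the work surface. World frame = base frame: x ahead of the robot, y to its left, z up, the work surface at z = 0. Lengths are in m, angles in rad, forces in N, time in s.
With the tool pointing down it reaches from about 0.425 to 0.875 m from the base axis. Payload 4.7 kg.
Tool frame: the origin (TCP) lies on the centre line of the jaws, within the pads' length; the fingertips stand ahead of it and the grasp point (between the pads) lies 8 mm behind it (ctrl.finger_overhang is the x of the fingertips in the tool frame, in m); x points along the fingers, z is the direction in which the jaws open and shut, and the axes are right-handed (so a half turn about x gives the same grasp; the last joint's range is limited). The gripper opens to 87 mm and grips with 3 to 60 N. Pads are 19 mm wide; open, the fingers measure 117 mm over their backs; the gripper's body (75 mm by 190 mm) begins 51 mm behind the grasp point.
Start: joints at [-1.184, 0.321, -0.07, 1.45, 0.023, 1.371, -0.057], TCP at [0.237, 0.605, 0.234] pointing down, gripper open.
Joint ranges: [-2.86, 2.86], [-0.3, 2.09], [-1.38, 1.24], [0.06, 2.45], [-1.56, 4.7], [0.09, 2.05], [-2.69, 2.69]. Speed limits (rad/s): [2.57, 2.57, 3.14, 3.14, 3.14, 3.14, 3.14].

## Interface

Orientations are given as a rotation vector (axis times angle).
In Python, from bench import readout, viewer, job, nets, ctrl gives the robot as it stands.
- The arm moves only by the shell command python3 -m creep 'ROWS' [FORCE]. ROWS is JSON, a list of rows, each an object with "linear": the shift along the tool's x, y, z in m, a list of three; "twist": the turn, a rotation vector about the tool's x, y, z in degrees, a list of three; "fingers": the gripper's target within -1 to 1 (shut at 1, half-way at 0, fully open at -1). A call has 1 to 8 rows; each row is the pose to reach, as a shift and turn from the pose commanded when the call began, along the tool's axes at that moment; what a row does not reach only later rows make up. A row lasts 1/12 s, in which the tool goes at most 41.7 mm and 7.16 degrees, less where a joint would pass 70% of its speed; a pose out of reach is approached as far as the arm can. A call with a gripper value outside its range is refused whole. The fingers move at their own pace and stop on an object; FORCE is the grip in N (left out, the last holds). Time passes only in rows, so rows that repeat a pose let the fingers close. It gives the time, the measured TCP pose, the force and the opening at its end, in the units of the state.
- readout.get_state(): the state, without advancing time (a new reading comes with each control period).
- viewer.get_image(name): name is "side" or "top" or "wrist"; returns (picture, depth): 384x512x3 uint8, red, green, blue; 384x512 float32, m along the optical axis (not along the pixel's ray), 0 where there is no reading.
- viewer.camera_params(name): a dict with "K" (3x3 intrinsics, pixels), "cam_to_world" (4x4, takes a point from camera to world coordinates). Camera axes: x right, y down, z forward; pixel columns grow to the right and rows downward; lengths in m; the calibration is good to about 2 mm. A picture is of the moment at which its call begins: read the wrist's pose just before it. camera_params takes no time and is no camera call; for the wrist camera it gives the pose at the moment of the call.
- job.close_job(): hands the job in, once; it reports no verdict.
Trained networks look in the newest picture that a camera, given by its name, has taken for a name from the list of things; names that differ only in an ending like _2 or _b are one class to them, and where a whole thing is asked for, a point or a joint stands for the part that bears it (a point fixed in the world has none). Each returns a list of dicts, best first, with "conf" (0 to 1); they miss things now and then, are a little off and sometimes report something else, mostly with a low value. They report only what shows in the picture. A call takes as long as a camera call. They do not tell look-alikes from the thing itself.
- nets.boxes_of(camera, label): "centre" ([x, y, z] in m, in world coordinates, good to about 4 mm: the middle of the surface that is visible of it).
- nets.place_of(camera, label): "centre" ([x, y, z] in m, in world coordinates, good to about 4 mm: a listed point, or the origin of a listed thing).
The state is a dict: "time": time; "joint_positions": joint angles; "qd": joint speeds; "joint_torque": joint torques, N m; "position": TCP position; "tool_rot": TCP orientation; "ft_force": force on the tool from outside, world axes, zero at the start; "torque": the same for the moment, N m; "grip_width": opening from 0.0 (shut) to 1.0 (fully open).
Only numpy, scipy, OpenCV 4.12 (cv2) and the standard library are available. Lean on these libraries where they do the work, as an engineer would, in place of code of your own. Each camera call takes 0.05 s, during which the arm holds its last target.

## Task

Two aluminium dust-hose reducers are plugged one inside the other in the larger extraction inlet, which stays screwed to the bench. Pull them apart and stand each one, wide end up, on the floor of the white tray that already holds a reducer of its size: the smaller one in the tray with the small reducer, the middle-sized one in the tray with the middle-sized reducer.

Things in the scene. Friction and masses are not known exactly. Their poses are not given: they have to be found in the camera images.
- small: Smaller reducer: aluminium tube 100 mm long, 0.12 kg. Lower 60 mm a spigot 29 mm across, upper 40 mm a collar 38 mm across (grip here). Origin: centre of its lower end; z along its axis to the collar. At the start upright on top of the nest, spigot inside the medium (bore 32 mm), collar resting on the medium's top and sticking out. Pulls straight up, free after 60 mm.
- medium: Middle-sized reducer: aluminium tube 100 mm long, 0.2 kg. Lower 60 mm a spigot 41 mm across, upper 40 mm a collar 50 mm across (grip here). Origin and z as for small. At the start upright, origin 48 mm above the bench, spigot inside the fixed inlet (larger tube, 64 mm across, bore 44, top 108 mm above bench), collar resting on its top. Pulls straight up, free after 60 mm.
- tray_small: White open tray fixed to the bench, 190 (its x) by 120 mm (its y), walls 40 mm high and 8 thick, floor 8 mm thick. Origin: centre of its underside, on the bench; z up. A small reducer (38 mm collar, 100 mm tall, fixed) stands in it at x = +50 mm, y = 0; the middle of the free part is at x = -37 mm, y = 0.
- tray_medium: A tray of the same sizes, origin and axes, with a fixed middle-sized reducer (50 mm collar, 100 mm tall) standing at x = +50 mm, y = 0; the middle of the free part is at x = -37 mm, y = 0. The places of the two trays and the inlet (on a 120 mm square plate) are swapped at random; nothing between them is taller than 135 mm.
Things that resemble listed ones, but are neither listed nor needed, are in the scene too. What is shaped like the small but orange or pink is not meant.

How it is judged:
At the end, for the whole second after the job is handed in: The small reducer stands on the floor of the tray with the small reducer and the medium one on the floor of the tray with the middle-sized reducer, both inside the walls, wide end up, within 10 degrees of upright, released and at rest (x of small in the frame of tray_small between -0.08 and 0.08 m and y of small in the frame of tray_small between -0.05 and 0.05 m and z of small in the frame of tray_small below 0.018 m and angle between each of small, medium's own z axis and vertical below 0.17 rad and x of medium in the frame of tray_medium between -0.08 and 0.08 m and y of medium in the frame of tray_medium between -0.05 and 0.05 m and z of medium in the frame of tray_medium below 0.018 m and linear speed of each of small, medium below 0.02 m/s); the robot touches nothing.
It also fails if it takes over 64 s, if anything falls off the work surface, if the arm or the gripper's body presses on something with over 40 N, if the wrist force passes 120 N, or if a joint passes its speed limit or range.

## Working session

There is one attempt and no reset: what is moved stays moved. The work goes in short steps, Python scripts to look and compute and a shell command to move; the robot and the scene stay as the last step left them, time stands still between calls to the robot, and variables do not carry over. Pictures are saved under pics/ and viewed, and the job is handed in when it is done.

```bash
ls; mkdir -p pics; python3 - <<'E'
from bench import readout, viewer, nets, ctrl
import cv2
s=readout.get_state(); print(s, ctrl.finger_overhang)
for n in ("top","side"):
    p,d=viewer.get_image(n); cv2.imwrite(f"pics/{n}0.png",p[:,:,::-1])
    for l in ("small","medium","tray_small","tray_medium"):
        for f in (nets.place_of,):
            print(n,l,[(x["conf"],x["centre"]) for x in f(n,l)][:5])
E
```

```text
pics
{'time': 0.0, 'joint_positions': array([-1.18393063,  0.32183422, -0.07009477,  1.45168024,  0.02261691,
        1.37081031, -0.05691979]), 'qd': array([-6.81195282e-05,  1.29649182e-04,  9.12400513e-05,  4.46869215e-04,
       -1.57895025e-03,  9.62721143e-04,  6.88640600e-04]), 'joint_torque': array([-6.13786688e-05, -4.91290069e+01, -4.03837077e-01, -3.12521124e+01,
       -6.36851834e-02,  4.37316787e-02,  1.98548432e-04]), 'position': array([0.23657386, 0.60483867, 0.23245167]), 'tool_rot': array([-0.93158272,  1.36437211,  0.92962217]), 'ft_force': array([-0.31973023,  0.42528918, -0.039539  ]), 'torque': array([ 0.02342673,  0.03890844, -0.04543182]), 'grip_width': 0.9996358308567102} 0.011
top small [(0.72, [0.5276, -0.3402, 0.0885]), (0.66, [0.5387, -0.2232, 0.0002]), (0.57, [0.3915, -0.3007, -0.0026])]
top medium [(0.55, [0.5214, -0.3379, 0.0515])]
top tray_small [(0.91, [0.5607, 0.3076, -0.0045])]
top tray_medium [(0.76, [0.505, 0.0283, 0.0024])]
side small [(0.93, [0.536, -0.2167, 0.0026]), (0.59, [0.6466, -0.3965, 0.0037]), (0.56, [0.3887, -0.3007, -0.0011])]
side medium []
side tray_small [(0.84, [0.5548, 0.3111, -0.0005])]
side tray_medium [(0.97, [0.504, 0.0309, -0.0045])]
```

View pics/top0.png

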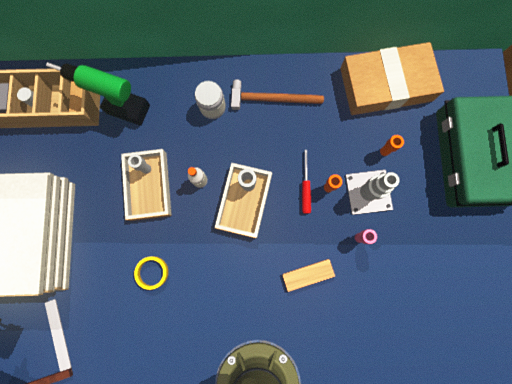

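View pics/side0.png

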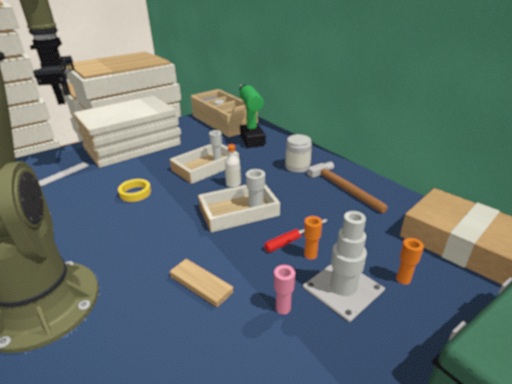

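Top view: the nest is on the plate at about (385,185). The tray with the small reducer is at (146,185) and the tray with the medium one at (244,200). Possible confusions for "small" are orange (392,145), orange (333,183), pink (366,237), and the fixed small in the tray (135,162). By the description I choose the silver top of the nest at (390,181). Next I'll measure from depth and take the close crop.

```bash
cat > h.py <<'E'
import numpy as np, cv2
from bench import readout, viewer, nets, ctrl
def cloud(n):
    p,d=viewer.get_image(n); c=viewer.camera_params(n); K=np.array(c["K"]);T=np.array(c["cam_to_world"])
    v,u=np.mgrid[:d.shape[0],:d.shape[1]]
    P=np.stack([(u-K[0,2])*d/K[0,0],(v-K[1,2])*d/K[1,1],d],-1)@T[:3,:3].T+T[:3,3]
    P[d<=0]=np.nan
    return p,P
def circ(xy):
    (c,r)=cv2.minEnclosingCircle(xy.astype(np.float32)); return np.round(c,4),round(r,4)
def fitaxis(xy,r):
    from scipy.optimize import least_squares
    s=least_squares(lambda c:np.hypot(*(xy-c).T)-r,xy.mean(0),loss='soft_l1',f_scale=.002)
    return np.round(s.x,4)
E
python3 - <<'E'
from h import *
for n in ("top","side"):
    p,P=cloud(n); print(n)
    near=np.hypot(P[...,0]-.525,P[...,1]+.338)<.08
    for a,b in ((.183,.2),(.152,.18),(.143,.152),(.11,.14),(.103,.112),(.02,.1)):
        m=near&(P[...,2]>a)&(P[...,2]<b); q=P[m]
        if len(q)>4: print(a,b,len(q),q.mean(0).round(4),circ(q[:,:2]), 'axis',fitaxis(q[:,:2],{.152:.019,.11:.025,.02:.032}.get(a,.017)))
    for nm,c in (("ts",(.56,.31)),("tm",(.505,.03))):
        near=np.hypot(P[...,0]-c[0],P[...,1]-c[1])<.14
        m=near&(P[...,2]>.030)&(P[...,2]<.05); q=P[m][:,:2].astype(np.float32)
        print(nm,cv2.minAreaRect(q),len(q))
        m=near&(P[...,2]>.085)&(P[...,2]<.12); q=P[m];q=q[np.hypot(*(q[:,:2]-np.median(q[:,:2],0)).T)<.035]
        print(' fixed',q.mean(0).round(4),circ(q[:,:2]))
        m=near&(P[...,2]<.025)&(P[...,2]>.004); print(' floor z',np.median(P[m][:,2]))
p,P=cloud("top"); cv2.imwrite("pics/c1.png",cv2.resize(p[120:250,310:440,::-1],None,fx=4,fy=4))
E
```

```text
top
0.183 0.2 135 [ 0.5227 -0.3376  0.189 ] (array([ 0.523 , -0.3373]), 0.0189) axis [ 0.5225 -0.3371]
0.152 0.18 105 [ 0.5199 -0.3332  0.1663] (array([ 0.5199, -0.3357]), 0.0224) axis [ 0.5228 -0.3366]
0.143 0.152 109 [ 0.519  -0.3298  0.1488] (array([ 0.5229, -0.3378]), 0.025) axis [ 0.5209 -0.3333]
0.11 0.14 117 [ 0.5148 -0.3224  0.1207] (array([ 0.5226, -0.3376]), 0.0309) axis [ 0.5231 -0.3378]
0.103 0.112 124 [ 0.5164 -0.3245  0.1091] (array([ 0.5227, -0.3375]), 0.0315) axis [ 0.5181 -0.3275]
0.02 0.1 149 [ 0.5124 -0.3172  0.0617] (array([ 0.5192, -0.3299]), 0.0304) axis [ 0.5246 -0.3412]
ts ((0.5621272921562195, 0.27257418632507324), (0.19327913224697113, 0.20133361220359802), 5.842945098876953) 833
 fixed [0.6068 0.3151 0.1042] (array([0.6082, 0.3163]), 0.0194)
 floor z 0.010471030293651484
tm ((0.5151936411857605, 0.06765575706958771), (0.20006869733333588, 0.19252347946166992), 75.0888900756836) 721
 fixed [0.5526 0.0163 0.1063] (array([0.5534, 0.0162]), 0.0248)
 floor z 0.010315231963493487
side
0.183 0.2 174 [ 0.5209 -0.3408  0.1864] (array([ 0.5228, -0.3398]), 0.0199) axi
[... 226 characters left out ...]
0.14 331 [ 0.5071 -0.3511  0.1252] (array([ 0.5206, -0.3408]), 0.0251) axis [ 0.5229 -0.3392]
0.103 0.112 246 [ 0.5089 -0.3501  0.1071] (array([ 0.5213, -0.3401]), 0.0318) axis [ 0.5131 -0.3468]
0.02 0.1 813 [ 0.5038 -0.3538  0.0627] (array([ 0.5215, -0.3404]), 0.032) axis [ 0.5251 -0.3376]
ts ((0.5571361184120178, 0.3102656602859497), (0.19542920589447021, 0.12790068984031677), 6.596034049987793) 490
 fixed [0.604  0.3085 0.0993] (array([0.6068, 0.3129]), 0.0203)
 floor z 0.011640604105516539
tm ((0.514106035232544, 0.0654335469007492), (0.2030312716960907, 0.1928659975528717), 75.065673828125) 908
 fixed [0.549  0.0088 0.0997] (array([0.552 , 0.0142]), 0.0266)
 floor z 0.010088559109962869
```

View pics/c1.png

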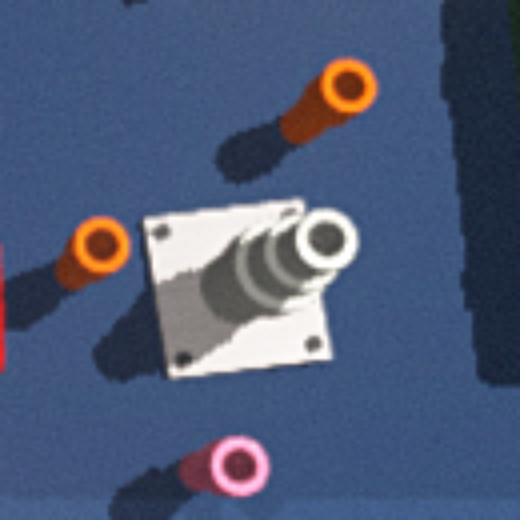

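Crop: silver stacked tubes with the rim at crop (325,240), i.e. the small on the nest. Orange and pink look-alikes are ruled out. The axis is about (0.522,-0.339). The placing targets are small (0.521,0.305) and medium (0.469,0.038).

```bash
cat >> h.py <<'E'
from scipy.spatial.transform import Rotation as R
def to(t,yaw=None):
    s=readout.get_state(); M=R.from_rotvec(s["tool_rot"]).as_matrix()
    print("t",round(s["time"],2),"pos",s["position"].round(4),"x",M[:,0].round(3),"z",M[:,2].round(3),"F",s["ft_force"].round(1),"g",round(s["grip_width"],3))
    print("shift mm",(M.T@(np.array(t)-s["position"])*1000).round(1))
    if yaw is not None:
        z=M[:,2]; d=np.radians(yaw)-np.arctan2(z[1],z[0]); d=(np.degrees(d)+90)%180-90
        print("yaw now",np.degrees(np.arctan2(z[1],z[0])).round(1),"twist about tool x",-d.round(1))
        D=np.array([np.cos(np.radians(yaw)),np.sin(np.radians(yaw)),0])
        tgt=np.column_stack([[0,0,-1],np.cross(D,[0,0,-1]),D])
        if D@z<0: tgt[:,1:]*=-1
        print("full twist",np.degrees(R.from_matrix(M.T@tgt).as_rotvec()).round(2))
E
python3 -c "
from h import *
to([.5,.25,.26],90); print(readout.get_state()['joint_positions'])"
```

```text
t 0.65 pos [0.2368 0.6053 0.2336] x [ 0.  0. -1.] z [0.364 0.931 0.   ] F [ 0.3 -0.2  0.7] g 1.001
shift mm [ -26.4 -374.6 -235.1]
yaw now 68.6 twist about tool x -21.4
full twist [-21.36   0.     0.  ]
[-1.18390604  0.32100144 -0.07009794  1.45051343  0.02259018  1.3708238
 -0.05689297]
```

```bash
python3 -m creep '[{"linear":[-10,-34,-21],"twist":[0,0,0],"fingers":-1}]' 2>&1 | tail -3 | head -c 10 >/dev/null; echo
```

```text
(no output)
```

That row was in mm by mistake. The units are metres, and the row was clipped to one step. I'll check the state.

```bash
python3 -c "
from h import *
to([.5,.25,.26],90)"
```

```text
t 0.73 pos [0.2526 0.5775 0.2407] x [-0.007  0.    -1.   ] z [ 0.353  0.936 -0.002] F [-1.7  0.2  0.3] g 1.003
shift mm [ -21.  -346.9 -219.3]
yaw now 69.3 twist about tool x -20.7
full twist [-20.66  -0.06  -0.39]
```

Harmless: it moved about 33 mm in the intended direction. Continuing in metres.

```bash
python3 -m creep '[{"linear":[-0.003,-0.03,-0.019],"twist":[-5,0,0],"fingers":-1},{"linear":[-0.006,-0.06,-0.038],"twist":[-10,0,0],"fingers":-1},{"linear":[-0.009,-0.09,-0.057],"twist":[-15,0,0],"fingers":-1},{"linear":[-0.012,-0.12,-0.076],"twist":[-20,0,0],"fingers":-1},{"linear":[-0.015,-0.15,-0.095],"twist":[-20,0,0],"fingers":-1},{"linear":[-0.018,-0.18,-0.114],"twist":[-20,0,0],"fingers":-1},{"linear":[-0.02,-0.21,-0.133],"twist":[-20,0,0],"fingers":-1},{"linear":[-0.02,-0.24,-0.152],"twist":[-20,0,0],"fingers":-1}]'; python3 -c "
from h import *
to([.522,-.339,.26],90)"
```

```text
time: 1.4
position: [0.4302, 0.3427, 0.2646]
tool_rot: [-1.191, 1.219, 1.191]
ft_force: [0.5, 0.5, 0.6]
grip_width: 0.998
t 1.4 pos [0.4302 0.3427 0.2646] x [ 0.001  0.001 -1.   ] z [0.024 1.    0.001] F [0.5 0.5 0.6] g 0.998
shift mm [   3.9 -107.9 -679.3]
yaw now 88.6 twist about tool x -1.4
full twist [-1.36  0.07  0.07]
```

```bash
python3 -m creep '[{"linear":[0,-0.018,-0.036],"twist":[-1,0,0],"fingers":-1},{"linear":[0,-0.036,-0.072],"twist":[-1,0,0],"fingers":-1},{"linear":[0,-0.054,-0.108],"twist":[-1,0,0],"fingers":-1},{"linear":[0,-0.072,-0.144],"twist":[-1,0,0],"fingers":-1},{"linear":[0,-0.09,-0.18],"twist":[-1,0,0],"fingers":-1},{"linear":[0,-0.1,-0.218],"twist":[-1,0,0],"fingers":-1},{"linear":[0,-0.104,-0.256],"twist":[-1,0,0],"fingers":-1},{"linear":[0,-0.104,-0.296],"twist":[-1,0,0],"fingers":-1}]'; python3 -c "
from h import *
to([.522,-.339,.26],90)"
```

```text
time: 2.07
position: [0.5267, 0.044, 0.2637]
tool_rot: [-1.205, 1.211, 1.204]
ft_force: [0.7, -0.4, -0.1]
grip_width: 0.999
t 2.07 pos [0.5267 0.044  0.2637] x [ 0.001  0.    -1.   ] z [0.006 1.    0.   ] F [ 0.7 -0.4 -0.1] g 0.999
shift mm [   3.7    2.3 -383. ]
yaw now 89.6 twist about tool x -0.4
full twist [-0.36  0.    0.05]
```

```bash
python3 -m creep '[{"linear":[0,0.002,-0.04],"twist":[0,0,0],"fingers":-1},{"linear":[0,0.002,-0.08],"twist":[0,0,0],"fingers":-1},{"linear":[0,0.002,-0.12],"twist":[0,0,0],"fingers":-1},{"linear":[0,0.002,-0.16],"twist":[0,0,0],"fingers":-1},{"linear":[0,0.002,-0.2],"twist":[0,0,0],"fingers":-1},{"linear":[0,0.002,-0.24],"twist":[0,0,0],"fingers":-1},{"linear":[0,0.002,-0.28],"twist":[0,0,0],"fingers":-1},{"linear":[0,0.002,-0.31],"twist":[0,0,0],"fingers":-1}]'; python3 -c "
from h import *
to([.522,-.339,.26],90);print(readout.get_state()['joint_positions'])
p,P=cloud('wrist'); cv2.imwrite('pics/w1.png',p[:,:,::-1])"
```

```text
time: 2.73
position: [0.5212, -0.2682, 0.2642]
tool_rot: [-1.204, 1.214, 1.201]
ft_force: [0.6, -0.0, -0.4]
grip_width: 1.002
t 2.73 pos [ 0.5212 -0.2682  0.2642] x [ 0.001 -0.002 -1.   ] z [ 0.009  1.    -0.002] F [ 0.6 -0.  -0.4] g 1.002
shift mm [  4.3  -1.4 -70.8]
yaw now 89.5 twist about tool x -0.5
full twist [-0.51 -0.09  0.05]
[-0.12706464  0.18896395  0.64190583  1.59287232 -0.11349645  1.39638891
  2.08775701]
```

View pics/w1.png

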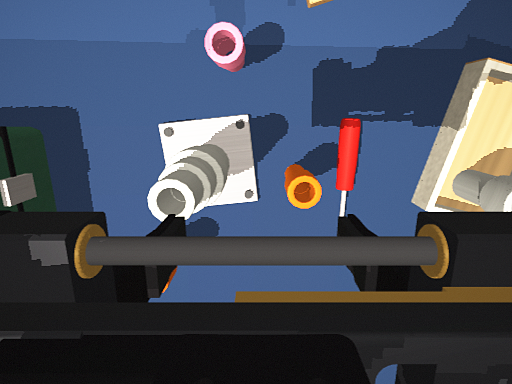

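The wrist view shows the nest's top ring at (172,198) and the look-alikes clear of it. I'll refine from wrist depth.

```bash
python3 -c "
from h import *
p,P=cloud('wrist')
near=np.hypot(P[...,0]-.522,P[...,1]+.339)<.05
for a,b in ((.18,.2),(.152,.178),(.112,.14)):
    q=P[near&(P[...,2]>a)&(P[...,2]<b)]; print(len(q),q.mean(0),circ(q[:,:2]),fitaxis(q[:,:2],{.152:.019,.112:.025}.get(a,.017)))
to([.522,-.339,.164],90)"
```

```text
1085 [ 0.51850842 -0.33300595  0.18709223] (array([ 0.5217, -0.3343]), 0.0189) [ 0.5215 -0.3337]
676 [ 0.5188684  -0.33195248  0.16578788] (array([ 0.5175, -0.3307]), 0.0181) [ 0.5214 -0.328 ]
363 [ 0.51049268 -0.32325138  0.12782601] (array([ 0.5157, -0.3276]), 0.0233) [ 0.5218 -0.3342]
t 2.83 pos [ 0.5199 -0.2714  0.264 ] x [-0.    -0.004 -1.   ] z [ 0.016  1.    -0.004] F [ 0.  -0.9 -0.4] g 1.001
shift mm [100.3  -3.2 -67.1]
yaw now 89.1 twist about tool x -0.9
full twist [-0.93 -0.24 -0.02]
```

```bash
python3 -m creep '[{"linear":[0,-0.002,-0.035],"twist":[-1,0,0],"fingers":-1},{"linear":[0,-0.002,-0.066],"twist":[-1,0,0],"fingers":-1},{"linear":[0,-0.002,-0.066],"twist":[-1,0,0],"fingers":-1},{"linear":[0,-0.002,-0.066],"twist":[-1,0,0],"fingers":-1}]'; python3 -c "
from h import *
p,P=cloud('wrist');cv2.imwrite('pics/w2.png',p[:,:,::-1])
p,P=cloud('wrist')
near=np.hypot(P[...,0]-.522,P[...,1]+.338)<.05
for a,b in ((.18,.2),(.152,.178),(.112,.14)):
    q=P[near&(P[...,2]>a)&(P[...,2]<b)]; print(len(q),q.mean(0),circ(q[:,:2]),fitaxis(q[:,:2],{.152:.019,.112:.025}.get(a,.017)))
to([.522,-.338,.164],90)"
```

```text
time: 3.17
position: [0.523, -0.3318, 0.2635]
tool_rot: [-1.215, 1.207, 1.215]
ft_force: [0.9, 0.4, 0.1]
grip_width: 1.002
1233 [ 0.52113732 -0.33687951  0.18775517] (array([ 0.522 , -0.3369]), 0.019) [ 0.5211 -0.3368]
467 [ 0.51968271 -0.33665541  0.16568622] (array([ 0.5164, -0.3354]), 0.0179) [ 0.5172 -0.3315]
311 [ 0.51547886 -0.33591346  0.12723522] (array([ 0.5132, -0.3353]), 0.0232) [ 0.5165 -0.3232]
t 3.27 pos [ 0.5243 -0.3289  0.2635] x [ 0.     0.001 -1.   ] z [-0.012  1.     0.001] F [-0.8  0.1  1.2] g 1.001
shift mm [99.5  2.4 -9.2]
yaw now 90.7 twist about tool x 0.7
full twist [0.71 0.08 0.01]
```

View pics/w2.png

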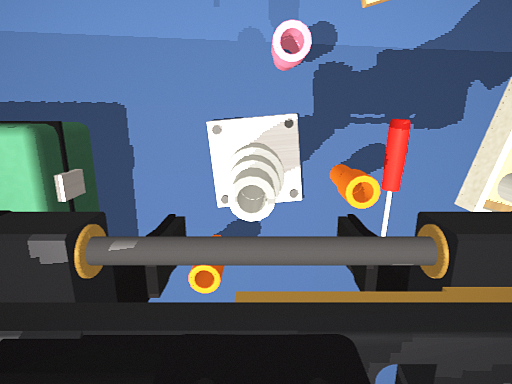

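Nest ring at (252,195), midway between the fingers, and the orange ones are outside the finger paths. Descending.

```bash
python3 -m creep '[{"linear":[0,0.002,-0.008],"twist":[0,0,0],"fingers":-1},{"linear":[0.03,0.002,-0.008],"twist":[0,0,0],"fingers":-1},{"linear":[0.06,0.002,-0.008],"twist":[0,0,0],"fingers":-1},{"linear":[0.085,0.002,-0.008],"twist":[0,0,0],"fingers":-1},{"linear":[0.099,0.002,-0.008],"twist":[0,0,0],"fingers":-1},{"linear":[0.099,0.002,-0.008],"twist":[0,0,0],"fingers":-1},{"linear":[0.099,0.002,-0.008],"twist":[0,0,0],"fingers":-1}]'; python3 -c "
from h import *
to([.522,-.3375,.164],90)"
```

```text
time: 3.85
position: [0.522, -0.3374, 0.1645]
tool_rot: [-1.218, 1.203, 1.219]
ft_force: [0.5, -0.0, 0.0]
grip_width: 1.0
t 3.85 pos [ 0.522  -0.3374  0.1645] x [-0.001  0.001 -1.   ] z [-0.013  1.     0.001] F [ 0.5 -0.   0. ] g 1.0
shift mm [ 0.5  0.  -0.1]
yaw now 90.7 twist about tool x 0.7
full twist [ 0.72  0.04 -0.04]
```

```bash
python3 -m creep '[{"linear":[0,0,0],"twist":[0,0,0],"fingers":0},{"linear":[0,0,0],"twist":[0,0,0],"fingers":0.2},{"linear":[0,0,0],"twist":[0,0,0],"fingers":1},{"linear":[0,0,0],"twist":[0,0,0],"fingers":1},{"linear":[0,0,0],"twist":[0,0,0],"fingers":1},{"linear":[0,0,0],"twist":[0,0,0],"fingers":1},{"linear":[0,0,0],"twist":[0,0,0],"fingers":1},{"linear":[0,0,0],"twist":[0,0,0],"fingers":1}]' 25; python3 -c "
from h import *
to([.522,-.3375,.164],90)"
```

```text
time: 4.52
position: [0.5219, -0.3383, 0.1647]
tool_rot: [-1.217, 1.204, 1.217]
ft_force: [0.3, -0.1, 0.2]
grip_width: 0.477
t 4.52 pos [ 0.5219 -0.3383  0.1647] x [ 0.  0. -1.] z [-0.011  1.     0.   ] F [ 0.3 -0.1  0.2] g 0.477
shift mm [ 0.7 -0.1  0.8]
yaw now 90.6 twist about tool x 0.6
full twist [0.64 0.   0.01]
```

```bash
python3 -m creep '[{"linear":[0,0,0],"twist":[0,0,0],"fingers":1},{"linear":[0,0,0],"twist":[0,0,0],"fingers":1},{"linear":[0,0,0],"twist":[0,0,0],"fingers":1},{"linear":[0,0,0],"twist":[0,0,0],"fingers":1}]' 25; python3 -m creep '[{"linear":[-0.006,0,0],"twist":[0,0,0],"fingers":1},{"linear":[-0.012,0,0],"twist":[0,0,0],"fingers":1},{"linear":[-0.02,0,0],"twist":[0,0,0],"fingers":1},{"linear":[-0.03,0,0],"twist":[0,0,0],"fingers":1},{"linear":[-0.03,0,0],"twist":[0,0,0],"fingers":1}]'
python3 -c "
from h import *
p,P=cloud('side');cv2.imwrite('pics/s2.png',p[100:340,200:512,::-1])
to([.522,-.3375,.264],90)"
```

```text
time: 4.85
position: [0.5219, -0.3384, 0.1647]
tool_rot: [-1.218, 1.204, 1.217]
ft_force: [0.3, -0.7, -0.0]
grip_width: 0.417
time: 5.27
position: [0.523, -0.3391, 0.1976]
tool_rot: [-1.221, 1.202, 1.214]
ft_force: [-0.3, -0.1, -0.2]
grip_width: 0.418
t 5.32 pos [ 0.5227 -0.3389  0.1965] x [ 0.003 -0.001 -1.   ] z [-0.011  1.    -0.001] F [ 0.3 -0.2 -1.5] g 0.418
shift mm [-67.5   0.5   1.3]
yaw now 90.6 twist about tool x 0.6
full twist [ 0.65 -0.07  0.16]
```

View pics/s2.png

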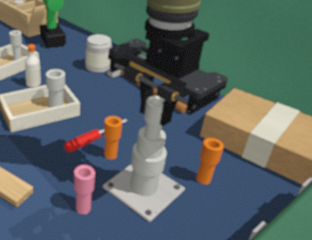

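The small is rising (spigot showing at crop (150,125)) and the medium stays seated. Continuing up.

```bash
python3 -m creep '[{"linear":[-0.015,0,0],"twist":[0,0,0],"fingers":1},{"linear":[-0.03,0,0],"twist":[0,0,0],"fingers":1},{"linear":[-0.045,0,0],"twist":[0,0,0],"fingers":1},{"linear":[-0.06,0,0],"twist":[0,0,0],"fingers":1},{"linear":[-0.075,0,0],"twist":[0,0,0],"fingers":1},{"linear":[-0.075,0,0],"twist":[0,0,0],"fingers":1},{"linear":[-0.075,0,0],"twist":[0,0,0],"fingers":1}]'
python3 -c "
from h import *
p,P=cloud('side');cv2.imwrite('pics/s3.png',p[60:340,200:512,::-1])
to([.521,.305,.29],96)"
```

```text
time: 5.9
position: [0.5221, -0.3385, 0.2699]
tool_rot: [-1.218, 1.203, 1.216]
ft_force: [-0.1, -0.4, -2.1]
grip_width: 0.42
t 5.95 pos [ 0.5217 -0.3381  0.2689] x [-0.     0.001 -1.   ] z [-0.011  1.     0.001] F [-1.  -0.6 -1.7] g 0.422
shift mm [-20.7  -6.5 643.1]
yaw now 90.6 twist about tool x -5.4
full twist [-5.36  0.03 -0.02]
```

View pics/s3.png

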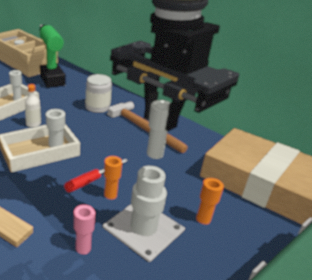

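The small is free and hanging above the empty medium. Carrying it to the small tray.

```bash
python3 -m creep '[{"linear":[-0.005,0,0.015],"twist":[0,0,0],"fingers":1},{"linear":[-0.01,0,0.045],"twist":[0,0,0],"fingers":1},{"linear":[-0.01,0,0.08],"twist":[0,0,0],"fingers":1},{"linear":[-0.01,0,0.115],"twist":[0,0,0],"fingers":1},{"linear":[-0.01,0,0.15],"twist":[0,0,0],"fingers":1},{"linear":[-0.01,0,0.185],"twist":[0,0,0],"fingers":1},{"linear":[-0.01,0,0.22],"twist":[0,0,0],"fingers":1},{"linear":[-0.01,0,0.255],"twist":[0,0,0],"fingers":1}]'
python3 -m creep '[{"linear":[0,0,0.035],"twist":[0,0,0],"fingers":1},{"linear":[0,0,0.07],"twist":[-1,0,0],"fingers":1},{"linear":[0,-0.003,0.105],"twist":[-2,0,0],"fingers":1},{"linear":[0,-0.003,0.14],"twist":[-3,0,0],"fingers":1},{"linear":[0,-0.006,0.175],"twist":[-4,0,0],"fingers":1},{"linear":[0,-0.006,0.21],"twist":[-5,0,0],"fingers":1},{"linear":[0,-0.006,0.245],"twist":[-5,0,0],"fingers":1},{"linear":[0,-0.006,0.28],"twist":[-5,0,0],"fingers":1}]'
python3 -c "
from h import *
to([.521,.305,.28],96)"
```

```text
time: 6.62
position: [0.518, -0.0815, 0.2783]
tool_rot: [-1.216, 1.205, 1.219]
ft_force: [0.3, 0.2, -1.4]
grip_width: 0.423
time: 7.28
position: [0.5209, 0.1982, 0.278]
tool_rot: [-1.281, 1.163, 1.283]
ft_force: [1.0, 0.7, -1.2]
grip_width: 0.42
t 7.28 pos [0.5209 0.1982 0.278 ] x [-0.002 -0.001 -1.   ] z [-0.099  0.995 -0.001] F [ 1.   0.7 -1.2] g 0.42
shift mm [ -2.1 -10.6 106.2]
yaw now 95.7 twist about tool x -0.3
full twist [-0.35 -0.03 -0.13]
```

```bash
python3 -m creep '[{"linear":[0,-0.004,0.035],"twist":[0,0,0],"fingers":1},{"linear":[0,-0.008,0.07],"twist":[0,0,0],"fingers":1},{"linear":[0,-0.011,0.095],"twist":[0,0,0],"fingers":1},{"linear":[0,-0.011,0.106],"twist":[0,0,0],"fingers":1},{"linear":[0,-0.011,0.106],"twist":[0,0,0],"fingers":1},{"linear":[0,-0.011,0.106],"twist":[0,0,0],"fingers":1},{"linear":[0,-0.011,0.106],"twist":[0,0,0],"fingers":1}]'
python3 -c "
from h import *
p,P=cloud('wrist');cv2.imwrite('pics/w3.png',p[:,:,::-1])
near=np.hypot(P[...,0]-.521,P[...,1]-.305)<.035
q=P[near&(P[...,2]>.15)]; print(len(q),q.min(0),q.max(0))
p,P=cloud('side');cv2.imwrite('pics/s4.png',cv2.resize(p[60:230,130:330,::-1],None,fx=3,fy=3))
near=np.hypot(P[...,0]-.521,P[...,1]-.305)<.05
q=P[near&(P[...,2]>.14)&(P[...,2]<.24)]; print(len(q),q.min(0),q.max(0))
for a in (.19,.2,.21,.22,.23):
  r=q[abs(q[:,2]-a)<.006]; print(a,len(r),r.mean(0) if len(r) else 0)
to([.521,.305,.090],96)"
```

```text
time: 7.87
position: [0.523, 0.3006, 0.2792]
tool_rot: [-1.28, 1.164, 1.279]
ft_force: [-1.1, -0.3, -0.9]
grip_width: 0.422
32505 [0.48771829 0.27176296 0.20345514] [0.53987404 0.3399933  0.39082486]
120 [0.50908565 0.28229385 0.20227861] [0.53642796 0.30452132 0.23992729]
0.19 0 0
0.2 11 [0.51986352 0.28941584 0.20465276]
0.21 40 [0.51968351 0.29050915 0.21017477]
0.22 37 [0.51970137 0.29022323 0.21975164]
0.23 40 [0.51922995 0.29055601 0.22978719]
t 7.97 pos [0.5232 0.3008 0.2798] x [ 0.    -0.001 -1.   ] z [-0.095  0.995 -0.001] F [-0.  -0.4 -0.8] g 0.421
shift mm [189.8   1.8   4.6]
yaw now 95.4 twist about tool x -0.6
full twist [-0.56 -0.04  0.02]
```

View pics/w3.png

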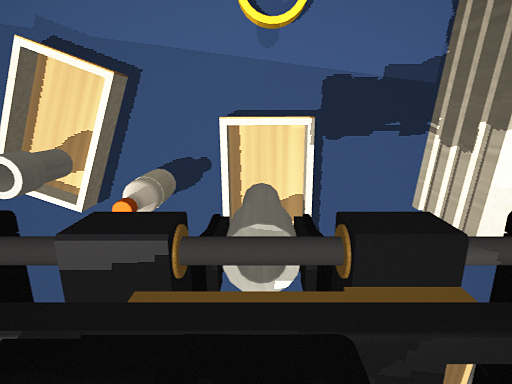

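View pics/s4.png

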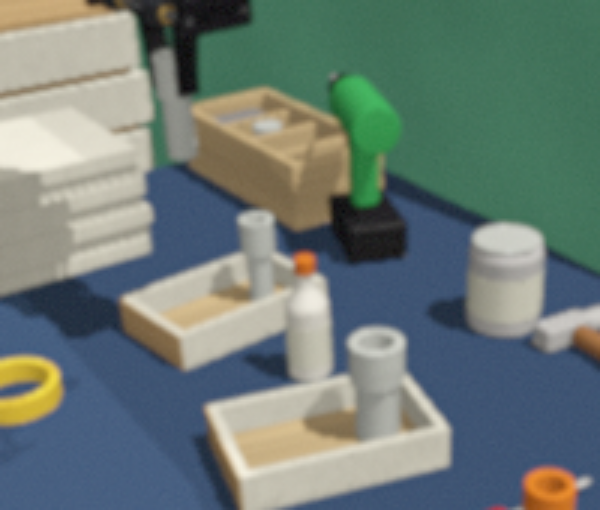

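The small hangs upright over the free part of its tray (wrist picture (265,240)), with its bottom 76 mm below the TCP. Floor contact is therefore at TCP z of about 0.084.

```bash
python3 -m creep '[{"linear":[0.02,0.002,0.004],"twist":[0,0,0],"fingers":1},{"linear":[0.05,0.002,0.004],"twist":[0,0,0],"fingers":1},{"linear":[0.08,0.002,0.004],"twist":[0,0,0],"fingers":1},{"linear":[0.11,0.002,0.004],"twist":[0,0,0],"fingers":1},{"linear":[0.14,0.002,0.004],"twist":[0,0,0],"fingers":1},{"linear":[0.165,0.002,0.004],"twist":[0,0,0],"fingers":1},{"linear":[0.18,0.002,0.004],"twist":[0,0,0],"fingers":1},{"linear":[0.18,0.002,0.004],"twist":[0,0,0],"fingers":1}]'
python3 -c "
from h import *
to([.521,.305,.085],96)"
```

```text
time: 8.63
position: [0.5181, 0.304, 0.0959]
tool_rot: [-1.28, 1.169, 1.282]
ft_force: [-1.0, -0.7, -1.6]
grip_width: 0.422
t 8.63 pos [0.5181 0.304  0.0959] x [-0.006 -0.004 -1.   ] z [-0.096  0.995 -0.004] F [-1.  -0.7 -1.6] g 0.422
shift mm [10.8 -3.   0.8]
yaw now 95.5 twist about tool x -0.5
full twist [-0.48 -0.22 -0.34]
```

```bash
python3 -m creep '[{"linear":[0.003,0,0],"twist":[0,0,0],"fingers":1},{"linear":[0.006,0,0],"twist":[0,0,0],"fingers":1},{"linear":[0.009,0,0],"twist":[0,0,0],"fingers":1},{"linear":[0.011,0,0],"twist":[0,0,0],"fingers":1},{"linear":[0.011,0,0],"twist":[0,0,0],"fingers":1},{"linear":[0.011,0,0],"twist":[0,0,0],"fingers":1}]'
python3 -c "
from h import *
to([.521,.305,.085],96)"
```

```text
time: 9.13
position: [0.5203, 0.3072, 0.0892]
tool_rot: [-1.281, 1.16, 1.281]
ft_force: [0.3, 0.5, -2.1]
grip_width: 0.42
t 9.13 pos [0.5203 0.3072 0.0892] x [ 0.001  0.001 -1.   ] z [-0.098  0.995  0.   ] F [ 0.3  0.5 -2.1] g 0.42
shift mm [ 4.2 -0.5 -2.3]
yaw now 95.6 twist about tool x -0.4
full twist [-0.36  0.03  0.04]
```

```bash
python3 -m creep '[{"linear":[0.0015,0,0],"twist":[0,0,0],"fingers":1},{"linear":[0.003,0,0],"twist":[0,0,0],"fingers":1},{"linear":[0.004,0,0],"twist":[0,0,0],"fingers":1},{"linear":[0.004,0,0],"twist":[0,0,0],"fingers":1},{"linear":[0.004,0,0],"twist":[0,0,0],"fingers":1}]'
python3 -c "
from h import *
to([.521,.305,.085],96)"
```

```text
time: 9.55
position: [0.5201, 0.3071, 0.0846]
tool_rot: [-1.281, 1.161, 1.281]
ft_force: [0.4, 0.1, -1.3]
grip_width: 0.422
t 9.55 pos [0.5201 0.3071 0.0846] x [ 0.  0. -1.] z [-0.098  0.995  0.   ] F [ 0.4  0.1 -1.3] g 0.422
shift mm [-0.4 -0.7 -2.2]
yaw now 95.6 twist about tool x -0.4
full twist [-0.36  0.    0.  ]
```

```bash
python3 -m creep '[{"linear":[0.001,0,0],"twist":[0,0,0],"fingers":1},{"linear":[0.001,0,0],"twist":[0,0,0],"fingers":1},{"linear":[0.001,0,0],"twist":[0,0,0],"fingers":1}]'
python3 -m creep '[{"linear":[0.001,0,0],"twist":[0,0,0],"fingers":1},{"linear":[0.001,0,0],"twist":[0,0,0],"fingers":1},{"linear":[0.001,0,0],"twist":[0,0,0],"fingers":1}]'
```

```text
time: 9.8
position: [0.5204, 0.3072, 0.0846]
tool_rot: [-1.281, 1.16, 1.281]
ft_force: [-1.5, -2.1, 5.2]
grip_width: 0.423
time: 10.05
position: [0.5208, 0.3073, 0.0846]
tool_rot: [-1.281, 1.159, 1.281]
ft_force: [-1.4, -2.2, 9.6]
grip_width: 0.423
```

It has touched the floor (about 10 N up). I'll ease off and release.

```bash
python3 -m creep '[{"linear":[-0.0015,0,0],"twist":[0,0,0],"fingers":1},{"linear":[-0.0015,0,0],"twist":[0,0,0],"fingers":0},{"linear":[-0.0015,0,0],"twist":[0,0,0],"fingers":-0.3},{"linear":[-0.0015,0,0],"twist":[0,0,0],"fingers":-1},{"linear":[-0.0015,0,0],"twist":[0,0,0],"fingers":-1},{"linear":[-0.0015,0,0],"twist":[0,0,0],"fingers":-1},{"linear":[-0.0015,0,0],"twist":[0,0,0],"fingers":-1},{"linear":[-0.0015,0,0],"twist":[0,0,0],"fingers":-1}]'
```

```text
time: 10.72
position: [0.52, 0.3071, 0.0841]
tool_rot: [-1.281, 1.161, 1.281]
ft_force: [-0.5, -0.2, 0.4]
grip_width: 0.867
```

```bash
python3 -m creep '[{"linear":[-0.01,0,0],"twist":[0,0,0],"fingers":-1},{"linear":[-0.03,0,0],"twist":[0,0,0],"fingers":-1},{"linear":[-0.06,0,0],"twist":[0,0,0],"fingers":-1},{"linear":[-0.09,0,0],"twist":[0,0,0],"fingers":-1},{"linear":[-0.12,0,0],"twist":[0,0,0],"fingers":-1},{"linear":[-0.14,0,0],"twist":[0,0,0],"fingers":-1},{"linear":[-0.14,0,-0.03],"twist":[0,0,0],"fingers":-1},{"linear":[-0.14,0,-0.07],"twist":[0,0,0],"fingers":-1}]'
python3 -c "
from h import *
p,P=cloud('side');cv2.imwrite('pics/s5.png',cv2.resize(p[60:230,130:330,::-1],None,fx=3,fy=3))
to([.522,-.338,.22],75)"
```

```text
time: 11.38
position: [0.5268, 0.2416, 0.2269]
tool_rot: [-1.286, 1.151, 1.286]
ft_force: [1.0, -0.9, -0.6]
grip_width: 0.997
t 11.43 pos [0.5294 0.2274 0.2263] x [ 0.003 -0.005 -1.   ] z [-0.091  0.996 -0.005] F [ 0.8 -8.7 -0.2] g 0.996
shift mm [   9.    59.  -562.3]
yaw now 95.2 twist about tool x 20.2
full twist [20.24 -0.26  0.2 ]
```

View pics/s5.png

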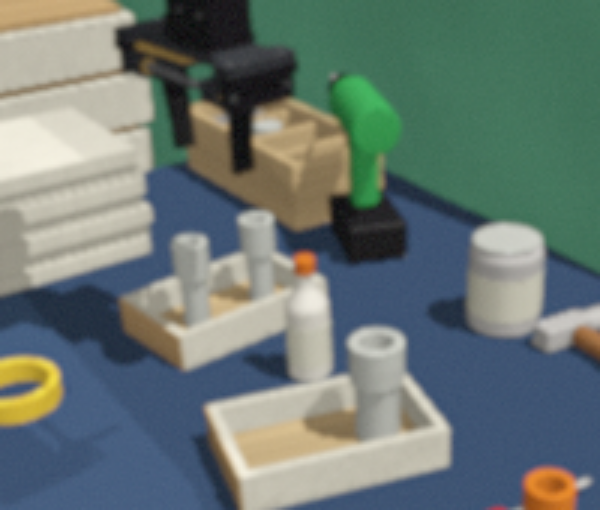

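The small stands upright in its tray (crop (190,280)). Now back to the nest for the medium.

```bash
python3 -m creep '[{"linear":[0,0.004,-0.035],"twist":[0,0,0],"fingers":-1},{"linear":[0,0.008,-0.07],"twist":[0,0,0],"fingers":-1},{"linear":[0,0.012,-0.107],"twist":[0,0,0],"fingers":-1},{"linear":[0,0.016,-0.144],"twist":[0,0,0],"fingers":-1},{"linear":[0,0.02,-0.181],"twist":[0,0,0],"fingers":-1},{"linear":[0,0.024,-0.218],"twist":[0,0,0],"fingers":-1},{"linear":[0,0.028,-0.255],"twist":[0,0,0],"fingers":-1},{"linear":[0,0.032,-0.29],"twist":[0,0,0],"fingers":-1}]'
python3 -m creep '[{"linear":[0,0.004,-0.035],"twist":[3,0,0],"fingers":-1},{"linear":[0,0.008,-0.07],"twist":[6,0,0],"fingers":-1},{"linear":[0,0.012,-0.107],"twist":[10,0,0],"fingers":-1},{"linear":[0,0.016,-0.144],"twist":[14,0,0],"fingers":-1},{"linear":[0,0.02,-0.18],"twist":[18,0,0],"fingers":-1},{"linear":[0,0.024,-0.216],"twist":[20,0,0],"fingers":-1},{"linear":[0,0.027,-0.245],"twist":[20,0,0],"fingers":-1},{"linear":[0,0.027,-0.26],"twist":[20,0,0],"fingers":-1}]'
python3 -c "
from h import *
to([.522,-.338,.19],75)"
```

```text
time: 12.1
position: [0.5233, -0.0567, 0.2252]
tool_rot: [-1.281, 1.16, 1.28]
ft_force: [0.9, -0.4, -0.3]
grip_width: 1.004
time: 12.77
position: [0.5205, -0.3209, 0.2252]
tool_rot: [-1.02, 1.321, 1.017]
ft_force: [-0.1, 0.1, 0.5]
grip_width: 0.999
t 12.77 pos [ 0.5205 -0.3209  0.2252] x [ 0.    -0.003 -1.   ] z [ 0.254  0.967 -0.003] F [-0.1  0.1  0.5] g 0.999
shift mm [ 35.2  -5.8 -16.1]
yaw now 75.3 twist about tool x 0.3
full twist [ 0.31 -0.15  0.05]
```

```bash
python3 -m creep '[{"linear":[0,0,0],"twist":[0,0,0],"fingers":-1},{"linear":[0,0,0],"twist":[0,0,0],"fingers":-1},{"linear":[0,0,0],"twist":[0,0,0],"fingers":-1}]'
python3 -c "
from h import *
p,P=cloud('wrist');cv2.imwrite('pics/w6.png',p[:,:,::-1])
near=np.hypot(P[...,0]-.522,P[...,1]+.338)<.05
q=P[near&(P[...,2]>.143)&(P[...,2]<.155)]; print(len(q),q.mean(0),circ(q[:,:2]))
to([.522,-.338,.125],75)"
```

```text
time: 13.02
position: [0.5228, -0.3142, 0.2243]
tool_rot: [-1.023, 1.316, 1.024]
ft_force: [-0.4, -0.6, -0.3]
grip_width: 1.0
1840 [ 0.52034737 -0.33617562  0.14814923] (array([ 0.5212, -0.3365]), 0.0251)
t 13.07 pos [ 0.5229 -0.3138  0.2243] x [ 0.     0.001 -1.   ] z [0.246 0.969 0.001] F [-0.5  0.6 -0.1] g 1.0
shift mm [ 99.2  -5.1 -23.8]
yaw now 75.8 twist about tool x 0.8
full twist [ 0.77  0.08 -0.  ]
```

View pics/w6.png

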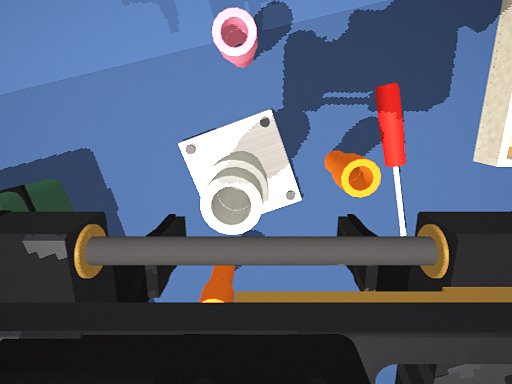

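Medium's open top is at (232,205), still seated at z 0.148. Centring and descending.

```bash
python3 -m creep '[{"linear":[0,-0.005,-0.023],"twist":[0,0,0],"fingers":-1},{"linear":[0.02,-0.005,-0.023],"twist":[0,0,0],"fingers":-1},{"linear":[0.05,-0.005,-0.023],"twist":[0,0,0],"fingers":-1},{"linear":[0.08,-0.005,-0.023],"twist":[0,0,0],"fingers":-1},{"linear":[0.099,-0.005,-0.023],"twist":[0,0,0],"fingers":-1},{"linear":[0.099,-0.005,-0.023],"twist":[0,0,0],"fingers":-1},{"linear":[0.099,-0.005,-0.023],"twist":[0,0,0],"fingers":-1}]'
python3 -c "
from h import *
to([.522,-.338,.125],75)"
```

```text
time: 13.65
position: [0.5216, -0.3374, 0.1248]
tool_rot: [-1.023, 1.317, 1.026]
ft_force: [0.1, -0.4, 0.5]
grip_width: 0.995
t 13.65 pos [ 0.5216 -0.3374  0.1248] x [-0.001  0.001 -1.   ] z [0.246 0.969 0.001] F [ 0.1 -0.4  0.5] g 0.995
shift mm [-0.2 -0.5 -0.5]
yaw now 75.8 twist about tool x 0.8
full twist [ 0.77  0.06 -0.09]
```

```bash
python3 -m creep '[{"linear":[0,0,0],"twist":[0,0,0],"fingers":0},{"linear":[0,0,0],"twist":[0,0,0],"fingers":0},{"linear":[0,0,0],"twist":[0,0,0],"fingers":1},{"linear":[0,0,0],"twist":[0,0,0],"fingers":1},{"linear":[0,0,0],"twist":[0,0,0],"fingers":1},{"linear":[0,0,0],"twist":[0,0,0],"fingers":1},{"linear":[0,0,0],"twist":[0,0,0],"fingers":1},{"linear":[0,0,0],"twist":[0,0,0],"fingers":1}]' 30; python3 -m creep '[{"linear":[0,0,0],"twist":[0,0,0],"fingers":1},{"linear":[0,0,0],"twist":[0,0,0],"fingers":1},{"linear":[0,0,0],"twist":[0,0,0],"fingers":1}]'
```

```text
time: 14.32
position: [0.5215, -0.3392, 0.1254]
tool_rot: [-1.023, 1.317, 1.023]
ft_force: [-0.8, 0.5, 1.2]
grip_width: 0.556
time: 14.57
position: [0.5216, -0.3392, 0.1254]
tool_rot: [-1.023, 1.317, 1.023]
ft_force: [0.0, 0.4, 3.2]
grip_width: 0.55
```

Gripped at 0.55 × 87 = 48 mm, which fits the 50 mm collar. Pulling up.

```bash
python3 -m creep '[{"linear":[-0.006,0,0],"twist":[0,0,0],"fingers":1},{"linear":[-0.015,0,0],"twist":[0,0,0],"fingers":1},{"linear":[-0.03,0,0],"twist":[0,0,0],"fingers":1},{"linear":[-0.045,0,0],"twist":[0,0,0],"fingers":1},{"linear":[-0.06,0,0],"twist":[0,0,0],"fingers":1},{"linear":[-0.08,0,0],"twist":[0,0,0],"fingers":1},{"linear":[-0.1,0,0],"twist":[0,0,0],"fingers":1},{"linear":[-0.12,0,0],"twist":[0,0,0],"fingers":1}]'
python3 -m creep '[{"linear":[-0.005,0,0],"twist":[0,0,0],"fingers":1},{"linear":[-0.005,0,0],"twist":[0,0,0],"fingers":1}]'
python3 -c "
from h import *
p,P=cloud('side');cv2.imwrite('pics/s6.png',p[60:340,200:512,::-1])
to([.469,.038,.25],75)"
```

```text
time: 15.23
position: [0.521, -0.3394, 0.2464]
tool_rot: [-1.022, 1.318, 1.022]
ft_force: [-0.5, -0.2, -1.8]
grip_width: 0.556
time: 15.4
position: [0.522, -0.3401, 0.2521]
tool_rot: [-1.025, 1.316, 1.02]
ft_force: [-0.1, -0.6, -2.8]
grip_width: 0.551
t 15.45 pos [ 0.5214 -0.3394  0.2504] x [ 0.001 -0.    -1.   ] z [ 0.248  0.969 -0.   ] F [ 0.   0.2 -1.6] g 0.552
shift mm [2.000e-01 1.444e+02 3.526e+02]
yaw now 75.6 twist about tool x 0.6
full twist [ 0.64 -0.01  0.05]
```

View pics/s6.png

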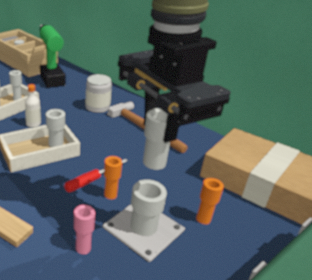

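The medium is out of the inlet. Carrying it to its tray.

```bash
python3 -m creep '[{"linear":[0,0.006,0.014],"twist":[0,0,0],"fingers":1},{"linear":[0,0.018,0.042],"twist":[0,0,0],"fingers":1},{"linear":[0,0.03,0.073],"twist":[0,0,0],"fingers":1},{"linear":[0,0.043,0.105],"twist":[0,0,0],"fingers":1},{"linear":[0,0.056,0.137],"twist":[0,0,0],"fingers":1},{"linear":[0,0.069,0.169],"twist":[0,0,0],"fingers":1},{"linear":[0,0.082,0.201],"twist":[0,0,0],"fingers":1},{"linear":[0,0.095,0.232],"twist":[0,0,0],"fingers":1}]'
python3 -m creep '[{"linear":[0,0.013,0.032],"twist":[0,0,0],"fingers":1},{"linear":[0,0.026,0.063],"twist":[0,0,0],"fingers":1},{"linear":[0,0.038,0.093],"twist":[0,0,0],"fingers":1},{"linear":[0,0.045,0.11],"twist":[0,0,0],"fingers":1},{"linear":[0,0.048,0.118],"twist":[0,0,0],"fingers":1},{"linear":[0,0.048,0.118],"twist":[0,0,0],"fingers":1},{"linear":[0,0.048,0.118],"twist":[0,0,0],"fingers":1}]'
python3 -c "
from h import *
p,P=cloud('wrist');cv2.imwrite('pics/w7.png',p[:,:,::-1])
p,P=cloud('side');cv2.imwrite('pics/s7.png',cv2.resize(p[60:260,130:330,::-1],None,fx=2.8,fy=2.8))
q=P[(np.hypot(P[...,0]-.469,P[...,1]-.038)<.05)&(P[...,2]>.125)&(P[...,2]<.23)]
print(len(q),q.min(0),q.max(0))
to([.469,.038,.1],75)"
```

```text
time: 16.12
position: [0.4855, -0.0889, 0.2485]
tool_rot: [-1.022, 1.319, 1.025]
ft_force: [0.8, 0.5, -1.3]
grip_width: 0.558
time: 16.7
position: [0.4694, 0.034, 0.2493]
tool_rot: [-1.023, 1.32, 1.022]
ft_force: [0.2, -0.3, -1.1]
grip_width: 0.556
364 [0.4488476  0.00899641 0.1719028 ] [0.48939295 0.04129905 0.22967892]
t 16.8 pos [0.4698 0.0331 0.2498] x [-0.001 -0.001 -1.   ] z [ 0.251  0.968 -0.001] F [ 0.  -0.1 -2. ] g 0.553
shift mm [149.8   2.    4.7]
yaw now 75.5 twist about tool x 0.5
full twist [ 0.47 -0.06 -0.02]
```

View pics/w7.png

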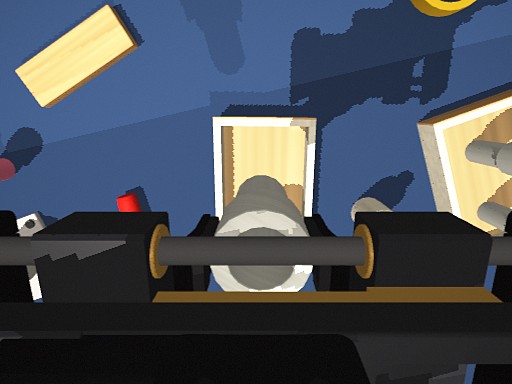

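View pics/s7.png

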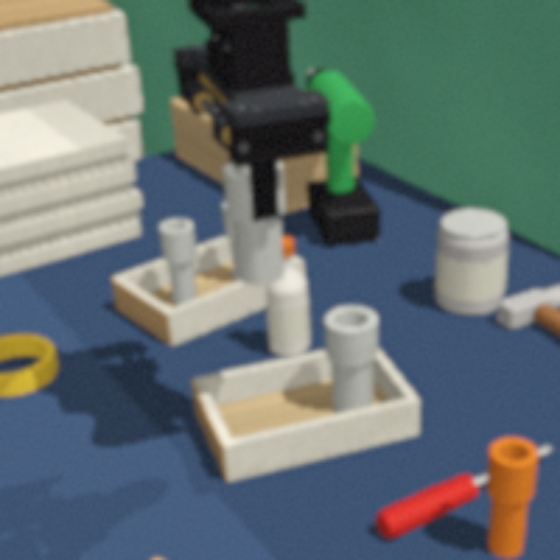

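The medium is over the free part (wrist (262,230)), upright, with its bottom at z 0.172. Lowering.

```bash
python3 -m creep '[{"linear":[0.02,0.002,0.004],"twist":[0,0,0],"fingers":1},{"linear":[0.05,0.002,0.004],"twist":[0,0,0],"fingers":1},{"linear":[0.08,0.002,0.004],"twist":[0,0,0],"fingers":1},{"linear":[0.11,0.002,0.004],"twist":[0,0,0],"fingers":1},{"linear":[0.135,0.002,0.004],"twist":[0,0,0],"fingers":1},{"linear":[0.15,0.002,0.004],"twist":[0,0,0],"fingers":1},{"linear":[0.154,0.002,0.004],"twist":[0,0,0],"fingers":1},{"linear":[0.154,0.002,0.004],"twist":[0,0,0],"fingers":1}]'
python3 -m creep '[{"linear":[0.003,0,0],"twist":[0,0,0],"fingers":1},{"linear":[0.006,0,0],"twist":[0,0,0],"fingers":1},{"linear":[0.007,0,0],"twist":[0,0,0],"fingers":1},{"linear":[0.007,0,0],"twist":[0,0,0],"fingers":1},{"linear":[0.007,0,0],"twist":[0,0,0],"fingers":1}]'
```

```text
time: 17.47
position: [0.4681, 0.0381, 0.0952]
tool_rot: [-1.021, 1.321, 1.022]
ft_force: [-0.0, -0.0, -0.7]
grip_width: 0.556
time: 17.88
position: [0.4691, 0.0398, 0.0897]
tool_rot: [-1.023, 1.316, 1.022]
ft_force: [-0.3, -0.3, -1.9]
grip_width: 0.553
```

```bash
python3 -m creep '[{"linear":[0.0015,0,0],"twist":[0,0,0],"fingers":1},{"linear":[0.003,0,0],"twist":[0,0,0],"fingers":1},{"linear":[0.004,0,0],"twist":[0,0,0],"fingers":1},{"linear":[0.004,0,0],"twist":[0,0,0],"fingers":1},{"linear":[0.004,0,0],"twist":[0,0,0],"fingers":1}]'
python3 -m creep '[{"linear":[0.001,0,0],"twist":[0,0,0],"fingers":1},{"linear":[0.001,0,0],"twist":[0,0,0],"fingers":1},{"linear":[0.001,0,0],"twist":[0,0,0],"fingers":1}]'
```

```text
time: 18.3
position: [0.469, 0.0397, 0.0854]
tool_rot: [-1.023, 1.317, 1.022]
ft_force: [-0.2, 0.8, 0.3]
grip_width: 0.555
time: 18.55
position: [0.4692, 0.0397, 0.0853]
tool_rot: [-1.023, 1.317, 1.022]
ft_force: [-2.9, -0.6, 7.6]
grip_width: 0.555
```

On the floor. Releasing and rising.

```bash
python3 -m creep '[{"linear":[-0.001,0,0],"twist":[0,0,0],"fingers":1},{"linear":[-0.001,0,0],"twist":[0,0,0],"fingers":0},{"linear":[-0.001,0,0],"twist":[0,0,0],"fingers":-0.3},{"linear":[-0.001,0,0],"twist":[0,0,0],"fingers":-1},{"linear":[-0.001,0,0],"twist":[0,0,0],"fingers":-1},{"linear":[-0.001,0,0],"twist":[0,0,0],"fingers":-1},{"linear":[-0.001,0,0],"twist":[0,0,0],"fingers":-1},{"linear":[-0.001,0,0],"twist":[0,0,0],"fingers":-1}]'
python3 -m creep '[{"linear":[-0.01,0,0],"twist":[0,0,0],"fingers":-1},{"linear":[-0.03,0,0],"twist":[0,0,0],"fingers":-1},{"linear":[-0.06,0,0],"twist":[0,0,0],"fingers":-1},{"linear":[-0.09,0,0],"twist":[0,0,0],"fingers":-1},{"linear":[-0.12,0,0],"twist":[0,0,0],"fingers":-1},{"linear":[-0.15,0,0],"twist":[0,0,0],"fingers":-1},{"linear":[-0.16,0,0],"twist":[0,0,0],"fingers":-1},{"linear":[-0.16,0,0],"twist":[0,0,0],"fingers":-1}]'
python3 -c "
from h import *
p,P=cloud('side');cv2.imwrite('pics/s8.png',cv2.resize(p[60:260,130:330,::-1],None,fx=2.8,fy=2.8))
for c,r in (((.521,.305),.019),((.469,.038),.025)):
  near=np.hypot(P[...,0]-c[0],P[...,1]-c[1])<.035
  for a,b in ((.1,.115),(.072,.1),(.045,.064)):
    q=P[near&(P[...,2]>a)&(P[...,2]<b)]; print(len(q),q[:,2].max().round(4),circ(q[:,:2]),fitaxis(q[:,:2],r if a>.07 else r-.0045))
p,_=cloud('top');cv2.imwrite('pics/t8.png',cv2.resize(p[120:260,100:300,::-1],None,fx=3.5,fy=3.5))
to([.469,.038,.25])"
```

```text
time: 19.22
position: [0.4688, 0.0397, 0.0851]
tool_rot: [-1.023, 1.317, 1.023]
ft_force: [-0.0, -0.2, 0.8]
grip_width: 0.922
time: 19.88
position: [0.4706, 0.0399, 0.2489]
tool_rot: [-1.024, 1.311, 1.019]
ft_force: [0.6, 0.8, 0.0]
grip_width: 1.0
68 0.1091 (array([0.52  , 0.3071]), 0.0205) [0.5209 0.3055]
97 0.1 (array([0.5197, 0.3019]), 0.0191) [0.5212 0.3071]
47 0.0636 (array([0.5192, 0.3027]), 0.0142) [0.5219 0.3074]
153 0.1092 (array([0.4687, 0.0392]), 0.0266) [0.4685 0.0385]
208 0.1 (array([0.467 , 0.0353]), 0.0246) [0.4695 0.0393]
91 0.0638 (array([0.4677, 0.0361]), 0.0203) [0.4694 0.0397]
t 19.98 pos [0.4685 0.0396 0.2449] x [-0.  0. -1.] z [0.248 0.969 0.   ] F [ 0.  -0.6 -0. ] g 0.999
shift mm [-5.1 -0.9 -1.5]
```

View pics/s8.png

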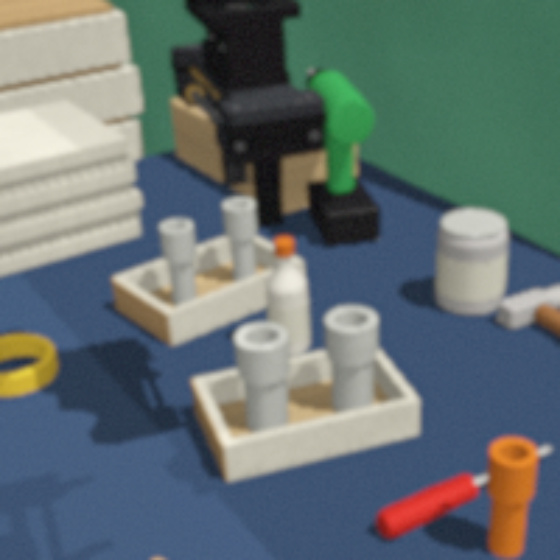

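View pics/t8.png

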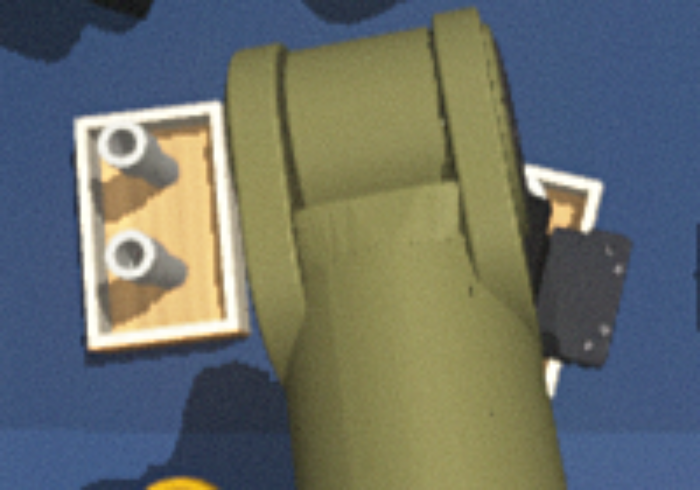

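The side picture shows both reducers upright, wide end up, inside the right trays: the small at (180,260) and the medium at (262,375). Tops are at z 0.109, so both are on the floor. The gripper is open and clear.

```bash
python3 -c "
from bench import job; print(job.close_job())"
```

```text
the job is handed in; nothing more can be done
None
```

I pulled the small reducer off the nest and stood it in the tray with the small reducer, then did the same with the medium. The job was handed in at about 20 s; no verdict was reported.

**Last checks:**
- **Position:** Side-camera depth puts the small at about (0.521, 0.306) and the medium at about (0.469, 0.039). Both are within a few mm of the middle of the free part of their tray.
- **Standing:** Both tops are at z 0.109 m, so they stand on the tray floors. Both stand upright with the wide end up.
- **Release:** The gripper is open and about 160 mm above the medium, touching nothing. I read no wrist force above about 10 N at the ends of moves.

**Things that went wrong or disagreed:**
- I typed the first row in mm instead of m. It was clipped to one step of about 33 mm and did no harm.
- A wrist measurement taken while the arm was still settling put the nest about 4 mm off from the top and side cameras; once the arm had settled it agreed to within about 3 mm.
- In the last top picture the arm hid the medium's tray, so the medium was checked only from the side camera.

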